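# Raise the bench lamp by one snap-button hole

### The job

The LED bar lamp on its slanted telescoping stand is too low over the well plate. Squeeze the two spring snap buttons on the sides of the tube flush, slide the outer tube gently up along its slant to its next hole until both buttons snap out again there, stop as you feel it catch rather than hauling against it, and let go. Leave the well plate, the tube rack and the beaker where they are.

Things in the scene. Friction and masses are not known exactly. Their poses are not given: they have to be found in the camera images.
- stand: Bench lamp stand, fixed. Origin: underside centre of its grey base plate (130 x 140 x 14 mm); x points the way the column leans (away from the robot, give or take its yaw), y sideways, z up. From the base centre a square steel inner tube (22 mm) rises, leaning 35 degrees from vertical towards +x. A square aluminium outer tube (26 x 26 mm) slides on it and carries the lamp.
- squeeze (a point): Point on the outer tube's centre line at its first hole, where the snap buttons sit at the start; moves with the outer tube. Axes: z up along the tube (sliding direction), y across it from button to button, x square to both. The tube is plain 26 mm square from 50 mm below this point to 105 mm above it (along z).
- lamp_bar (a point): Hinge knuckle (30 mm across) at the outer tube's top, 125 mm above squeeze along the tube. On it sits a level white LED bar, 150 x 24 x 16 mm, along the stand's x, underside 113 mm above the buttons. It reaches back over them to 10 mm past them on the robot's side: no room for a gripper pointing straight down, only for one tilted 30 to 50 degrees, fingers pointing down and to the stand's +x.
- sleeve (a joint): How far the outer tube is slid up, m: 0 at the start, limit 0.06. It rubs with 5 N and stays where left; with lamp 0.24 to 0.48 kg. The next hole (both sides) is 0.027 to 0.037 m below the first, different each time: feel for the click. There the buttons spring out and lock the tube: do not pull on with over 30 N. Starting takes up to about 20 N along the tube, then 7 to 11 N.
- button_left (a joint): Steel snap button of the inner tube, 10 mm wide, round-ended, sticking out 5 mm through the hole in the outer tube's side at the stand's +y. Value: how far pressed in, m: 0 out, 0.005 flush, about 0.0065 under the tube's wall. Spring 1.2 N to start, 2.7 N at flush. Only with both buttons flush does the tube slide: the round ends then duck under the wall as it moves.
- button_right (a joint): The same button on the stand's -y side; same values. The two are opposite each other, 36 mm over their ends, on a line square to the tube, through squeeze at the start.
- button_left_tip (a point): Outermost point of the left button's round end. Does not move with the outer tube.
- button_right_tip (a point): Outermost point of the right button's round end. Does not move with the outer tube.
- well_plate: Bystander: white 96-well plate, 85 x 127 x 14 mm, on the bench under the lamp. Origin: centre of its underside.
- rack: Bystander: blue tube rack with four capped tubes, 85 x 125 mm, 115 mm high, to one side of the stand. Origin: centre of its underside.
- beaker: Bystander: glass beaker, 72 mm wide, 90 mm high, to the other side of the stand. Origin: centre of its underside.

How it is judged:
By the outcome, as a careful person would: the job done as asked, in the order asked, and still so for the second after the job is handed in, with the robot touching nothing.
It also fails if it takes over 38 s, if anything falls off the work surface, if the arm or the gripper's body presses on something with over 40 N, if the wrist force passes 120 N, or if a joint passes its speed limit or range.

### The arm

A 6-joint arm with a two-finger parallel gripper is mounted at the origin on the work surface. World frame = base frame: x ahead of the robot, y to its left, z up, the work surface at z = 0. Lengths are in m, angles in degrees, forces in N, time in s.
With the tool pointing down it reaches from about 0.4 to 0.825 m from the base axis. Payload 7 kg.
Tool frame: the origin (TCP) lies between the finger pads; the fingertips stand 22 mm ahead of it and the grasp point (between the pads) lies 3 mm ahead of it; z points along the fingers, y is the direction in which the jaws open and shut (so a half turn about z gives the same grasp; the last joint's range is limited). The gripper opens to 88 mm and grips with 3 to 60 N. Pads are 19 mm wide; open, the fingers measure 130 mm over their backs; the gripper's body (78 mm by 193 mm) begins 47 mm behind the grasp point.
Start: joints at [-54.483, 20.546, 0.682, 0, -70.136, -16.507], TCP at [0.22, -0.638, 0.249] pointing down, gripper open.
Joint ranges: [-176.03, 176.03], [-82.01, 121.73], [-58.28, 71.71], [-173.87, 95.51], [-174.79, -0.11], [-173.66, 173.66]. Speed limits (degrees/s): [136.94, 136.94, 172.46, 180, 180, 180].

### API

Orientations are given as [roll, pitch, yaw] about the fixed x, y, z axes, in that order (R = Rz(yaw) Ry(pitch) Rx(roll)).
In Python, from plant import telemetry, cams, r gives the robot as it stands.
- The arm moves only by the tool carry_out, never from a script. Its argument "commands" is one flat list of numbers, 5 for each row, row after row: the shift along the world's x, y, z as a fraction of full scale, then the turn about the world's z as a fraction of full scale, then the gripper's target within -1 to 1 (shut at 1, half-way at 0, fully open at -1). In form: [x, y, z, turn, claw, x, y, z, turn, claw, ...]. A call has 1 to 8 rows; each row shifts and turns the commanded pose from where the row before left it; what a row does not reach is not made up. Full scale, the value 1, is 0.04 m for a shift and 4 degrees for a turn. A row lasts 1/10 s, in which the tool goes at most 50 mm and 8.59 degrees, less where a joint would pass 70% of its speed; a pose out of reach is approached as far as the arm can. A call with a number of a shift or a turn outside -1 to 1 is refused whole. A call with a gripper value outside its range is refused whole. The fingers move at their own pace and stop on an object; "grip_force" is the grip in N (left out, the last holds). Time passes only in rows, so rows that do not move let the fingers close. It gives the time, the measured TCP pose, the force and the opening at its end, in the units of the state.
- telemetry.get_state(): the state, without advancing time (a new reading comes with each control period).
- cams.capture(name): name is "side" or "top" or "wrist"; returns a dict with "frame" (420x560x3 uint8, red, green, blue), "camera_matrix" (3x3 intrinsics, pixels), "camera_from_world" (4x4, takes a point from world to camera coordinates); the wrist camera has in their place "mount" (4x4, takes a point from camera to tool coordinates, whose origin is the TCP and whose axes are the flange's). Camera axes: x right, y down, z forward; pixel columns grow to the right and rows downward; lengths in m; the calibration is good to about 2 mm. A picture is of the moment at which its call begins: read the wrist's pose just before it. There is no depth.
- r.close_job(): hands the job in, once; it reports no verdict.
The state is a dict: "time_s": time; "joints": joint angles; "qd": joint speeds; "joint_torque": joint torques, N m; "tcp_pos": TCP position; "eef_rot": TCP orientation; "contact_force": force on the tool from outside, world axes, zero at the start; "moment": the same for the moment, N m; "gripper_width": finger opening in m.
Only numpy, scipy, OpenCV 4.12 (cv2) and the standard library are available. Lean on these libraries where they do the work, as an engineer would, in place of code of your own. Each camera call takes 0.05 s, during which the arm holds its last target. There are 200 camera calls.

## Working session

There is one attempt and no reset: what is moved stays moved. The work goes in short steps, Python scripts to look and compute and a tool call to move; the robot and the scene stay as the last step left them, time stands still between calls to the robot, and variables do not carry over. Pictures are saved under pics/ and viewed, about 8 in all and at most 12, crops included, and the job is handed in when it is done.

Besides the shell and the picture viewer there is one more tool, called after "Emit:" as name(argument=value, ...) on one line, values as JSON. carry_out: Moves the arm, as the interface text tells. Shift numbers are shares of 0.04 m and turn numbers shares of 4 degrees, none past 1 either way. Its arguments: {"type":"object","properties":{"commands":{"type":"array"},"grip_force":{"type":"number"}},"required":["commands"]}

```bash
ls; mkdir -p pics; python3 - <<'E'
from plant import telemetry,cams,r
import cv2,numpy as np
print(telemetry.get_state())
for n in("side","top","wrist"):
    c=cams.capture(n);np.savez(f"{n}.npz",**c);cv2.imwrite(f"pics/{n}.png",c["frame"][:,:,::-1])
    print(n,{k:np.round(v,4).tolist() for k,v in c.items() if k!="frame"})
E
```

```text
pics
{'time_s': 0.0, 'joints': array([-5.44815924e+01,  2.05895942e+01,  6.31967967e-01, -1.89015618e-02,
       -7.01341466e+01, -1.65082554e+01]), 'qd': array([ 0.01695434,  0.03642048, -0.05208404,  0.06318598, -0.01858005,
        0.00749332]), 'joint_torque': array([-9.59420795e-04, -5.82715702e+01,  2.93039507e+01,  6.99655920e+00,
        6.93778595e-03, -1.15162370e-04]), 'tcp_pos': array([ 0.21970692, -0.63775903,  0.24763354]), 'eef_rot': array([ 1.79906961e+02, -9.04375882e-03, -1.60996278e+02]), 'contact_force': array([ 0.11401768, -0.34419375, -0.10992151]), 'moment': array([ 0.03900338, -0.02070884,  0.01127574]), 'gripper_width': 0.08756358721502877}
side {'camera_matrix': [[379.9022, 0.0, 274.9831], [0.0, 379.9022, 208.1962], [0.0, 0.0, 1.0]], 'camera_from_world': [[-0.8971, -0.4418, -0.0035, 0.517], [-0.2189, 0.4512, -0.8652, 0.2165], [0.3838, -0.7754, -0.5015, 0.8659], [0.0, 0.0, 0.0, 1.0]]}
top {'camera_matrix': [[435.1431, 0.0, 275.7263], [0.0, 435.1431, 207.7363], [0.0, 0.0, 1.0]], 'camera_from_world': [[0.0042, -0.9996, 0.0281, 0.0493], [-0.997, -0.0064, -0.0776, 0.5454], [0.0777, -0.0277, -0.9966, 1.0765], [0.0, 0.0, 0.0, 1.0]]}
wrist {'camera_matrix': [[357.0878, 0.0, 273.3005], [0.0, 357.0878, 211.4663], [0.0, 0.0, 1.0]], 'mount': [[0.001, -0.9608, -0.2774, 0.0754], [1.0, 0.0009, 0.0005, 0.0009], [-0.0002, -0.2774, 0.9608, -0.1372], [0.0, 0.0, 0.0, 1.0]]}
```

View pics/side.png

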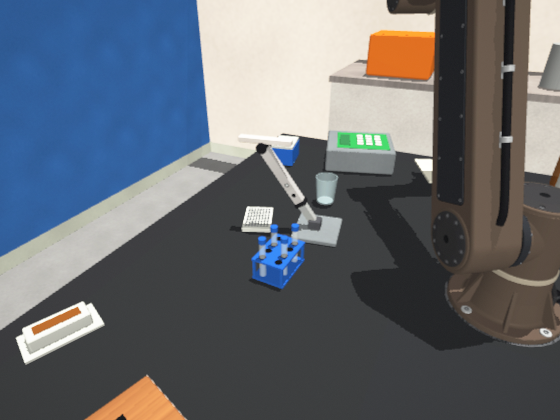

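View pics/top.png

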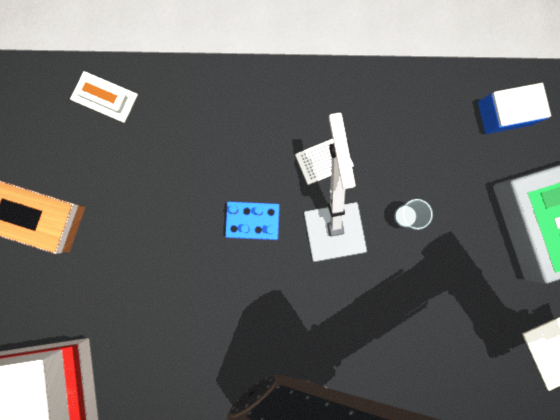

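```bash
cat > h.py <<'E'
import numpy as np,cv2
def load(n):
    c=np.load(n+".npz");return c["frame"],c["camera_matrix"],c["camera_from_world"] if "camera_from_world" in c else c["mount"]
def ray(K,T,uv):
    R=T[:3,:3];o=-R.T@T[:3,3];d=R.T@np.linalg.inv(K)@np.array([*uv,1.]);return o,d/np.linalg.norm(d)
def onz(K,T,uv,z):
    o,d=ray(K,T,uv);return o+d*(z-o[2])/d[2]
def tri(rays):
    A=sum(np.eye(3)-np.outer(d,d) for o,d in rays);b=sum((np.eye(3)-np.outer(d,d))@o for o,d in rays);return np.linalg.solve(A,b)
E
python3 - <<'E'
from h import *
f,K,T=load("top")
hsv=cv2.cvtColor(f,cv2.COLOR_RGB2HSV)
m=((hsv[:,:,1]<40)&(hsv[:,:,2]>130)).astype(np.uint8)
m[:195]=0;m[270:]=0;m[:,:295]=0;m[:,375:]=0
c=max(cv2.findContours(m,0,2)[0],key=cv2.contourArea)
b=cv2.boxPoints(cv2.minAreaRect(c));print(b)
P=np.array([onz(K,T,p,.014) for p in b]);print(P,P.mean(0))
s=load("side")[0][120:250,225:350];t=f[100:270,285:385]
s=cv2.resize(s,None,fx=3.4,fy=3.4,interpolation=2);t=cv2.resize(t,None,fx=3,fy=3,interpolation=2)
o=np.zeros((520,740,3),np.uint8);o[:s.shape[0],:s.shape[1]]=s;o[:t.shape[0],430:730]=t
cv2.imwrite("pics/crop1.png",o[:,:,::-1])
E
```

```text
[[301.3228  200.46686]
 [355.68854 190.45212]
 [367.02075 251.96985]
 [312.65503 261.9846 ]]
[[ 0.56456496 -0.0130268   0.014     ]
 [ 0.59124366 -0.15233475  0.014     ]
 [ 0.43479876 -0.17959076  0.014     ]
 [ 0.40921697 -0.04155958  0.014     ]] [ 0.49995609 -0.09662797  0.014     ]
```

View pics/crop1.png

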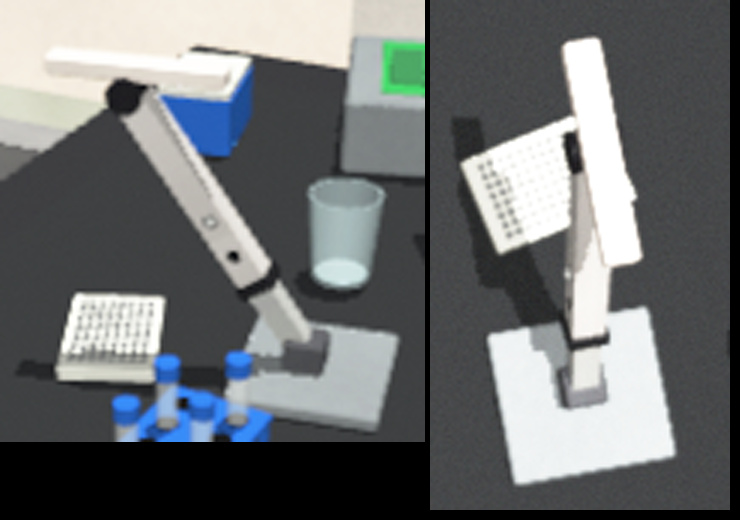

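Emit:
carry_out(commands=[0, 0, 0.5, 0, -1, 0, 0, 1, 0, -1, 0, 0, 1, 0, -1, 0, 0, 1, 0, -1])

```text
time_s: 0.55
tcp_pos: [0.2196, -0.6379, 0.3898]
eef_rot: [180.0, -0.0, -161.0]
contact_force: [0.5, -0.2, -0.2]
gripper_width: 0.0877
```

```bash
python3 - <<'E'
from h import *
f,K,T=load("top")
cp=np.array([(488,335),(650,308),(675,458),(515,485)]);px=np.c_[285+(cp[:,0]-430)/3,100+cp[:,1]/3.]-.3
P=np.array([onz(K,T,p,.014) for p in px]);c=P.mean(0);print(P,c)
dx=(P[0]+P[1]-P[2]-P[3])/2;dy=(P[0]+P[3]-P[1]-P[2])/2
print(np.linalg.norm(dx),np.linalg.norm(dy))
y1=np.degrees(np.arctan2(dx[1],dx[0]));y2=np.degrees(np.arctan2(-dy[0],dy[1]));print(y1,y2)
yaw=np.radians((y1+y2)/2);ex=np.array([np.cos(yaw),np.sin(yaw),0]);ey=np.array([-ex[1],ex[0],0])
f,K,T=load("side")
for n,uv,h in(("btn",(286.6,185.1),.018),("hole",(293.3,195.4),.013)):
    o,d=ray(K,T,uv);s=(h-(o-c)@ey)/(d@ey);p=o+s*d
    print(n,p,"xs",(p-c)@ex,"z",p[2],"slant",np.degrees(np.arctan2((p-c)@ex,p[2])),np.degrees(np.arctan2((p-c)@ex,p[2]-.014)),"ctr",p-h*ey)
# top view: tube centre line at collar (588,338) and knuckle
f,K,T=load("top")
E
```

```text
[[ 0.53681831 -0.01991291  0.014     ]
 [ 0.56069401 -0.15804261  0.014     ]
 [ 0.43379348 -0.177913    0.014     ]
 [ 0.41076531 -0.04251839  0.014     ]] [ 0.48551778 -0.09959673  0.014     ]
0.12824750269252147 0.13875835404236023
9.532158358695302 9.730422836814615
btn [ 0.57225963 -0.06661937  0.14553621] xs 0.09103655942150753 z 0.1455362060149527 slant 32.0270157053679 34.6872118669966 ctr [ 0.57527116 -0.08436566  0.14553621]
hole [ 0.55459131 -0.07468915  0.11306067] xs 0.07226714302541931 z 0.11306066609289678 slant 32.58626955995178 36.11165212346954 ctr [ 0.5567663  -0.08750592  0.11306067]
```

Emit:
carry_out(commands=[0.3, -0.9, 0.3, 0, -1, 0.3, -0.9, 0.3, 0, -1, 0.3, -0.9, 0.3, 0, -1, 0.3, -0.9, 0.3, 0, -1, 0.3, -0.9, 0.3, 0, -1, 0.3, -0.9, 0.3, 0, -1])

```text
time_s: 1.15
tcp_pos: [0.2853, -0.8376, 0.4489]
eef_rot: [-179.4, -0.2, -161.1]
contact_force: [57.9, -74.7, 138.2]
gripper_width: 0.0877
```

```bash
python3 - <<'E'
from plant import telemetry,cams
import cv2
s=telemetry.get_state()
print({k:v.round(2) if hasattr(v,'round') else v for k,v in s.items()})
c=cams.capture("wrist");d=cams.capture("side")
cv2.imwrite("pics/w2.png",cv2.hconcat([cv2.resize(c["frame"],(400,300)),cv2.resize(d["frame"],(400,300))])[:,:,::-1])
E
```

```text
{'time_s': 1.15, 'joints': array([ -58.52,   46.97,   71.75,    0.41, -114.26,  -12.37]), 'qd': array([ -2.43,  23.78,   3.95,  17.8 , -43.04,   2.8 ]), 'joint_torque': array([ -0.77, -80.32,  45.67,   2.6 ,  -2.28,  -0.23]), 'tcp_pos': array([ 0.29, -0.84,  0.45]), 'eef_rot': array([-179.41,   -0.25, -161.06]), 'contact_force': array([ 57.86, -74.73, 138.21]), 'moment': array([-19.79, -15.1 ,   1.03]), 'gripper_width': 0.08765127241831093}
```

View pics/w2.png

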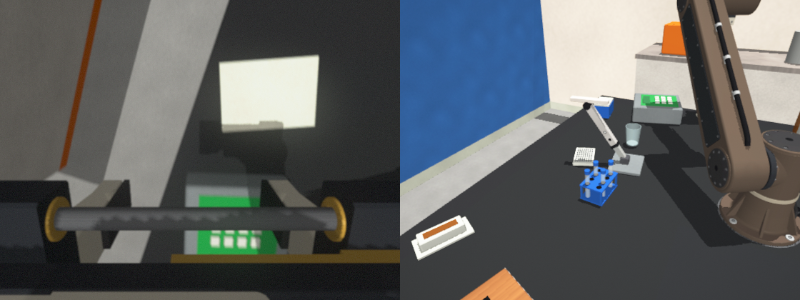

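Emit:
carry_out(commands=[0, 0, 0, 0, -1, 0, 0, 0, 0, -1])

```text
time_s: 1.45
tcp_pos: [0.2859, -0.8367, 0.4528]
eef_rot: [-179.1, -0.1, -161.0]
contact_force: [-0.4, -1.0, 1.0]
gripper_width: 0.0878
```

Emit:
carry_out(commands=[0.06, -0.18, 0.0, 0, -1, 0.06, -0.18, 0.0, 0, -1, 0.06, -0.18, 0.0, 0, -1, 0.06, -0.18, 0.0, 0, -1])

```text
time_s: 1.85
tcp_pos: [0.2907, -0.8502, 0.4406]
eef_rot: [-178.1, -0.2, -161.0]
contact_force: [0.9, -0.6, -0.4]
gripper_width: 0.0878
```

```bash
python3 - <<'E'
from plant import telemetry
s=telemetry.get_state()
print({k:v.round(2) if hasattr(v,'round') else v for k,v in s.items()})
E
```

```text
{'time_s': 1.85, 'joints': array([ -58.57,   47.55,   71.71,    0.62, -112.38,  -12.17]), 'qd': array([-0.3 ,  2.65,  0.09,  0.87,  4.29,  0.48]), 'joint_torque': array([ 1.000e-02, -9.012e+01,  2.968e+01,  6.830e+00, -1.000e-02,
       -1.000e-02]), 'tcp_pos': array([ 0.29, -0.85,  0.44]), 'eef_rot': array([-1.7815e+02, -1.7000e-01, -1.6099e+02]), 'contact_force': array([ 0.92, -0.55, -0.45]), 'moment': array([ 0.14, -0.01, -0.04]), 'gripper_width': 0.08776612532093073}
```

Emit:
carry_out(commands=[0.1, -0.3, 0.3, 0, -1, 0.1, -0.3, 0.3, 0, -1, 0.1, -0.3, 0.3, 0, -1, 0.1, -0.3, 0.3, 0, -1, 0.1, -0.3, 0.3, 0, -1, 0.1, -0.3, 0.3, 0, -1])

```text
time_s: 2.45
tcp_pos: [0.2931, -0.8592, 0.4662]
eef_rot: [-174.1, -0.7, -161.0]
contact_force: [-0.4, 0.2, 0.0]
gripper_width: 0.0876
```

```bash
python3 - <<'E'
from plant import telemetry
s=telemetry.get_state()
print({k:v.round(2) if hasattr(v,'round') else v for k,v in s.items()})
E
```

```text
{'time_s': 2.45, 'joints': array([ -58.18,   46.24,   71.67,    2.1 , -109.86,  -12.  ]), 'qd': array([ 0.64, -2.06, -0.15,  2.47,  4.41,  0.19]), 'joint_torque': array([-7.000e-02, -8.768e+01,  2.842e+01,  6.740e+00,  2.100e-01,
       -0.000e+00]), 'tcp_pos': array([ 0.29, -0.86,  0.47]), 'eef_rot': array([-174.14,   -0.69, -161.03]), 'contact_force': array([-0.42,  0.18,  0.04]), 'moment': array([0.34, 0.08, 0.03]), 'gripper_width': 0.08756403384848654}
```

Emit:
carry_out(commands=[0.2, 0.4, 0, 0, -1, 0.45, 0.9, 0, 0, -1, 0.45, 0.9, 0, 0, -1, 0.45, 0.9, 0, 0, -1, 0.45, 0.9, 0, 0, -1, 0.45, 0.9, 0, 0, -1, 0.45, 0.9, 0, 0, -1, 0.45, 0.9, 0, 0, -1])

```text
time_s: 3.25
tcp_pos: [0.4275, -0.5895, 0.4661]
eef_rot: [-174.2, -0.7, -161.0]
contact_force: [1.2, 0.6, -0.2]
gripper_width: 0.0876
```

Emit:
carry_out(commands=[0.45, 0.9, 0, 0, -1, 0.45, 0.9, 0, 0, -1, 0.45, 0.9, 0, 0, -1, 0.45, 0.9, 0, 0, -1, 0.45, 0.9, 0, 0, -1, 0.45, 0.9, 0, 0, -1, 0.45, 0.9, 0, 0, -1, 0.45, 0.9, 0, 0, -1])

```text
time_s: 4.05
tcp_pos: [0.5715, -0.3016, 0.4661]
eef_rot: [-174.2, -0.6, -161.0]
contact_force: [1.2, -0.0, -1.0]
gripper_width: 0.0877
```

Emit:
carry_out(commands=[0.45, 0.9, 0, 0, -1, 0.45, 0.9, 0, 0, -1, 0.45, 0.9, 0, 0, -1, 0.45, 0.9, 0, 0, -1, 0.45, 0.9, 0, 0, -1, 0.45, 0.9, 0, 0, -1, 0.4, 0.8, 0, 0, -1, 0.2, 0.4, 0, 0, -1])

```text
time_s: 4.85
tcp_pos: [0.7041, -0.0363, 0.4649]
eef_rot: [-174.2, -0.7, -160.9]
contact_force: [-0.6, -0.4, -1.0]
gripper_width: 0.0874
```

Emit:
carry_out(commands=[0.3, 0.9, 0, -0.28, -1, 0.3, 0.9, 0, -0.28, -1, 0.3, 0.9, 0, -0.28, -1, 0.3, 0.9, 0, -0.28, -1, 0.3, 0.9, 0, -0.28, -1, 0.3, 0.9, 0, -0.28, -1, 0.3, 0.9, 0, -0.28, -1, 0.2, 0.6, 0, -0.28, -1])

```text
time_s: 5.65
tcp_pos: [0.7954, 0.239, 0.4648]
eef_rot: [-174.2, -0.7, -170.0]
contact_force: [0.4, -0.6, -0.6]
gripper_width: 0.0876
```

Emit:
carry_out(commands=[0.4, 0.13, 0.1, 0, -1, 0.3, 0.1, 0.1, 0, -1, 0.2, 0.07, 0.1, 0, -1, 0.2, 0.07, 0.1, 0, -1, 0.2, 0.07, 0.2, 0, -1, 0.2, 0.07, 0.2, 0, -1])

```text
time_s: 6.25
tcp_pos: [0.8297, 0.248, 0.4813]
eef_rot: [-174.2, 1.1, -169.8]
contact_force: [0.1, 0.1, 0.7]
gripper_width: 0.0877
```

Emit:
carry_out(commands=[0.5, 0.17, 0.4, 0, -1, 0.5, 0.17, 0.4, 0, -1, 0.5, 0.17, 0.4, 0, -1, 0.5, 0.17, 0.4, 0, -1, 0.5, 0.17, 0.4, 0, -1, 0.5, 0.17, 0.4, 0, -1])

```text
time_s: 6.85
tcp_pos: [0.8552, 0.2565, 0.4994]
eef_rot: [-173.9, 7.1, -169.2]
contact_force: [-0.8, 0.9, -0.4]
gripper_width: 0.0874
```

```bash
python3 - <<'E'
from plant import telemetry
s=telemetry.get_state()
print({k:v.round(2) if hasattr(v,'round') else v for k,v in s.items()})
E
```

```text
{'time_s': 6.85, 'joints': array([  32.34,   45.56,   71.65,    8.91, -111.47, -108.28]), 'qd': array([ 0.73, -0.98, -0.02,  4.04,  8.73,  0.9 ]), 'joint_torque': array([-9.000e-02, -8.656e+01,  2.771e+01,  6.840e+00, -6.000e-02,
       -1.000e-02]), 'tcp_pos': array([0.86, 0.26, 0.5 ]), 'eef_rot': array([-173.89,    7.13, -169.16]), 'contact_force': array([-0.77,  0.89, -0.39]), 'moment': array([0.29, 0.42, 0.01]), 'gripper_width': 0.08741767032601006}
```

Emit:
carry_out(commands=[0.9, 0.35, 0.6, -0.5, -1, 0.9, 0.35, 0.7, -0.5, -1, 0.9, 0.35, 0.7, -0.5, -1, 0.9, 0.35, 0.7, -0.5, -1, 0.9, 0.35, 0.7, 0, -1, 0.9, 0.35, 0.7, 0, -1])

```text
time_s: 7.45
tcp_pos: [0.9065, 0.2806, 0.5285]
eef_rot: [-174.5, 18.8, -175.9]
contact_force: [0.4, -0.2, -0.2]
gripper_width: 0.0876
```

```bash
python3 - <<'E'
from plant import telemetry
s=telemetry.get_state()
print({k:v.round(2) if hasattr(v,'round') else v for k,v in s.items()})
E
```

```text
{'time_s': 7.45, 'joints': array([  33.86,   45.73,   71.65,   14.33, -101.8 , -116.  ]), 'qd': array([ 1.45, -0.21,  0.05,  7.05, 18.05,  0.38]), 'joint_torque': array([-1.000e-02, -8.670e+01,  2.786e+01,  6.870e+00,  2.100e-01,
       -3.000e-02]), 'tcp_pos': array([0.91, 0.28, 0.53]), 'eef_rot': array([-174.51,   18.78, -175.92]), 'contact_force': array([ 0.35, -0.23, -0.18]), 'moment': array([ 0.25,  1.1 , -0.03]), 'gripper_width': 0.08756070137047542}
```

Emit:
carry_out(commands=[0.1, 0.1, 0.1, -1, -1, 0.1, 0.1, 0.1, -1, -1, 0.5, 0.3, 0.4, -1, -1, 0.9, 0.4, 0.7, -1, -1, 0.9, 0.4, 0.7, -1, -1, 0.9, 0.4, 0.7, -1, -1, 0.9, 0.4, 0.7, 0, -1, 0.9, 0.4, 0.7, 0, -1])

```text
time_s: 8.25
tcp_pos: [0.946, 0.3072, 0.5513]
eef_rot: [-179.8, 30.3, 160.8]
contact_force: [-0.4, -0.5, 0.3]
gripper_width: 0.0878
```

```bash
python3 - <<'E'
from plant import telemetry
s=telemetry.get_state()
print({k:v.round(2) if hasattr(v,'round') else v for k,v in s.items()})
E
```

```text
{'time_s': 8.25, 'joints': array([  36.99,   48.2 ,   71.64,   25.05,  -95.08, -139.89]), 'qd': array([ 0.31,  0.33,  0.23,  7.08, 19.59,  0.25]), 'joint_torque': array([ 3.800e-01, -8.898e+01,  2.796e+01,  7.090e+00,  4.200e-01,
       -6.000e-02]), 'tcp_pos': array([0.95, 0.31, 0.55]), 'eef_rot': array([-179.76,   30.32,  160.82]), 'contact_force': array([-0.35, -0.46,  0.34]), 'moment': array([ 0.49,  1.59, -0.01]), 'gripper_width': 0.08781361439454488}
```

Emit:
carry_out(commands=[0, 0, 0, 1, -1, 0, 0, 0, 1, -1, 0, 0, 0, 1, -1, 0, 0, 0, 1, -1, 0.4, 0.1, 0.4, 1, -1, 0.9, 0.25, 0.7, 1, -1, 0.9, 0.25, 0.7, 1, -1, 0.9, 0.25, 0.7, 0.2, -1])

```text
time_s: 9.05
tcp_pos: [0.996, 0.3145, 0.5883]
eef_rot: [179.9, 36.1, -170.9]
contact_force: [-0.4, 0.9, 1.3]
gripper_width: 0.0876
```

```bash
python3 - <<'E'
from plant import telemetry
s=telemetry.get_state()
print({k:v.round(2) if hasattr(v,'round') else v for k,v in s.items()})
E
```

```text
{'time_s': 9.05, 'joints': array([  32.44,   44.73,   71.68,   13.44,  -83.31, -110.8 ]), 'qd': array([-1.69, -0.09,  0.3 ,  2.65, 21.12,  5.27]), 'joint_torque': array([  0.22, -82.86,  27.24,   6.09,   1.16,   0.55]), 'tcp_pos': array([1.  , 0.31, 0.59]), 'eef_rot': array([ 179.86,   36.07, -170.89]), 'contact_force': array([-0.38,  0.86,  1.31]), 'moment': array([-0.32,  1.92, -0.04]), 'gripper_width': 0.08757025862679879}
```

Emit:
carry_out(commands=[-0.4, -0.3, -0.2, 0, -1, -0.83, -0.67, -0.41, 0, -1, -0.83, -0.67, -0.41, 0, -1, -0.83, -0.67, -0.41, 0, -1, -0.83, -0.67, -0.41, 0, -1, -0.83, -0.67, -0.41, 0, -1, -0.83, -0.67, -0.41, 0, -1, -0.83, -0.67, -0.41, 0, -1])

```text
time_s: 9.85
tcp_pos: [0.7582, 0.1247, 0.4727]
eef_rot: [179.9, 36.0, -171.0]
contact_force: [0.1, 0.5, 0.5]
gripper_width: 0.0876
```

Emit:
carry_out(commands=[-0.83, -0.67, -0.41, 0, -1, -0.83, -0.67, -0.41, 0, -1, -0.83, -0.67, -0.41, 0, -1, -0.83, -0.67, -0.41, 0, -1, -0.83, -0.67, -0.41, 0, -1, -0.83, -0.67, -0.41, 0, -1, -0.83, -0.67, -0.41, 0, -1, -0.4, -0.35, -0.21, 0, -1])

```text
time_s: 10.65
tcp_pos: [0.5086, -0.0772, 0.3486]
eef_rot: [179.8, 36.0, -171.0]
contact_force: [1.5, -0.5, 1.0]
gripper_width: 0.0877
```

```bash
python3 - <<'E'
from plant import telemetry,cams
import cv2,numpy as np
s=telemetry.get_state()
print({k:v.round(2) if hasattr(v,'round') else v for k,v in s.items()})
s=telemetry.get_state()
c=cams.capture("wrist");np.savez("w3.npz",pos=s["tcp_pos"],rot=s["eef_rot"],**c)
print(s["tcp_pos"],s["eef_rot"])
cv2.imwrite("pics/w3.png",c["frame"][:,:,::-1])
E
```

```text
{'time_s': 10.65, 'joints': array([  16.12,  -17.9 ,  -37.7 ,    7.12,  -34.6 , -101.68]), 'qd': array([-16.3 , -10.4 ,  -8.44, -15.63,   1.86,  26.36]), 'joint_torque': array([ 1.67, -6.29, 31.18,  7.43,  1.8 , -0.51]), 'tcp_pos': array([ 0.51, -0.08,  0.35]), 'eef_rot': array([ 179.83,   36.01, -171.05]), 'contact_force': array([ 1.52, -0.5 ,  0.97]), 'moment': array([-0.32,  1.87, -0.01]), 'gripper_width': 0.08769399677213757}
[ 0.50856951 -0.07720866  0.34863809] [ 179.82813755   36.00807421 -171.04805329]
```

View pics/w3.png

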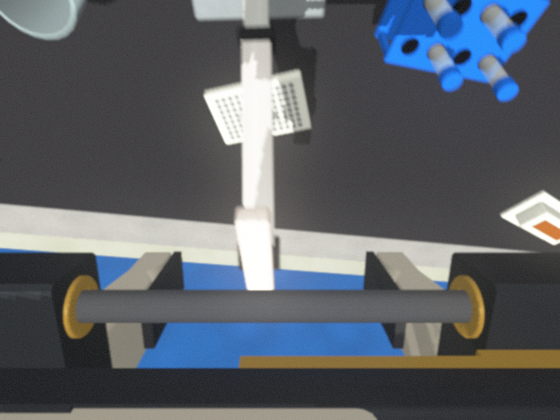

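```bash
cat >> h.py <<'E'
from scipy.spatial.transform import Rotation as Ro
def wcam(pos,rot,M):
    W=np.eye(4);W[:3,:3]=Ro.from_euler("xyz",rot,degrees=True).as_matrix();W[:3,3]=pos;return np.linalg.inv(W@M)
def proj(K,T,p):
    q=K@(T[:3,:3]@p+T[:3,3]);return q[:2]/q[2]
E
python3 - <<'E'
from h import *
c=np.load("w3.npz");K=c["camera_matrix"];T=wcam(c["pos"],c["rot"],c["mount"])
y=np.radians(9.6);ex=np.array([np.cos(y),np.sin(y),0]);u=ex*np.sin(np.radians(35))+[0,0,np.cos(np.radians(35))]
B=np.array([.4855,-.0996,.014]);S=np.array([.5753,-.0844,.1455])
for s in(0,.05,.1,.159,.2,.25,.28): print(s,(B+u*s).round(4),proj(K,T,B+u*s).round(1))
print("S",proj(K,T,S))
f=c["frame"].astype(int)
for v in range(30,291,20):
    g=f[v,200:320].sum(1)>480;i=np.flatnonzero(g);print(v,i.min()+200 if len(i) else 0,i.max()+200 if len(i) else 0,end=' | ')
o=cv2.resize(c["frame"][20:300,200:320],None,fx=2,fy=2)
gm=cv2.hconcat([c["frame"][20:160,220:300],c["frame"][150:290,220:300]])
cv2.imwrite("pics/w3c.png",cv2.resize(gm,None,fx=4,fy=4,interpolation=2)[:,:,::-1])
E
```

```text
0 [ 0.4855 -0.0996  0.014 ] [251.8 -49.3]
0.05 [ 0.5138 -0.0948  0.055 ] [252.   2.]
0.1 [ 0.5421 -0.09    0.0959] [252.3  54. ]
0.159 [ 0.5754 -0.0844  0.1442] [252.5 116.5]
0.2 [ 0.5986 -0.0805  0.1778] [252.7 160.6]
0.25 [ 0.6269 -0.0757  0.2188] [252.9 215.1]
0.28 [ 0.6439 -0.0728  0.2434] [253.  248.2]
S [252.46824173 117.22592975]
30 0 0 | 50 242 270 | 70 241 270 | 90 207 302 | 110 210 306 | 130 219 294 | 150 242 272 | 170 242 272 | 190 242 273 | 210 237 273 | 230 200 294 | 250 200 319 | 270 243 319 | 290 249 270 |
```

View pics/w3c.png

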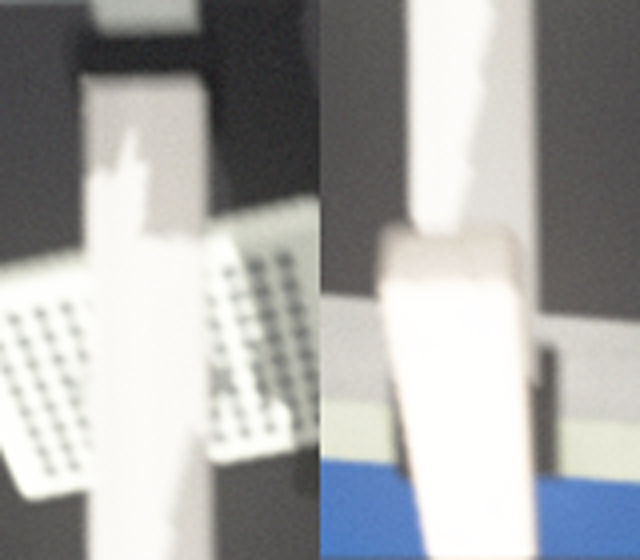

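```bash
python3 - <<'E'
from h import *
c=np.load("w3.npz");K=c["camera_matrix"];T=wcam(c["pos"],c["rot"],c["mount"])
y=np.radians(9.6);ex=np.array([np.cos(y),np.sin(y),0]);ey=np.array([-ex[1],ex[0],0]);u=ex*np.sin(np.radians(35))+[0,0,np.cos(np.radians(35))]
n=-ex*np.cos(np.radians(35))+[0,0,np.sin(np.radians(35))]
S0=np.array([.5753,-.0844,.1455])+.0042*ey
for ds in(-.01,-.005,0,.005,.01):
  S=S0+u*ds
  print(ds,S.round(4),"collar",proj(K,T,S-.05*u+.013*n).round(1),"bar lo",proj(K,T,S-.01*ex+[0,0,.113]).round(1),"hi",proj(K,T,S-.01*ex+[0,0,.129]).round(1),proj(K,T,S).round(1))
f,K,T=load("side")
print("side btn",proj(K,T,S0+.018*ey),proj(K,T,S0-.034*u+.013*ey))
f,K,T=load("top");print("top bar end",proj(K,T,S0-.01*ex+[0,0,.129]),proj(K,T,S0-.05*u+.013*n))
from plant import telemetry
s=telemetry.get_state();R=Ro.from_euler("xyz",s["eef_rot"],degrees=True).as_matrix();print(s["tcp_pos"],R)
E
```

```text
-0.01 [ 0.5689 -0.0812  0.1373] collar [256.   46.3] bar lo [252.3 192.1] hi [251.5 209.9] [257.  106.5]
-0.005 [ 0.5718 -0.0807  0.1414] collar [256.   51.8] bar lo [252.3 199.1] hi [251.5 217.3] [257.  111.8]
0 [ 0.5746 -0.0803  0.1455] collar [256.   57.3] bar lo [252.3 206.2] hi [251.5 224.7] [257.  117.2]
0.005 [ 0.5774 -0.0798  0.1496] collar [256.1  62.8] bar lo [252.3 213.3] hi [251.6 232.1] [257.1 122.5]
0.01 [ 0.5803 -0.0793  0.1537] collar [256.1  68.3] bar lo [252.4 220.4] hi [251.6 239.5] [257.1 127.9]
side btn [286.20013822 185.75251221] [293.21160177 194.67048964]
top bar end [348.13675189 188.04004053] [336.7533266  209.04537771]
[ 0.50720059 -0.07806141  0.34776278] [[-0.7997439  -0.15685679  0.57948739]
 [-0.12534292  0.98761734  0.09434588]
 [-0.58711059  0.0028179  -0.80950183]]
```

Emit:
carry_out(commands=[0.05, -0.07, -0.7, 0.15, -1, 0.05, -0.07, -0.8, 0, -1, 0.05, -0.08, -0.8, 0, -1, 0.05, -0.08, -0.7, 0, -1, 0, 0, 0, 0, -1])

```text
time_s: 11.2
tcp_pos: [0.5176, -0.0884, 0.2258]
eef_rot: [179.9, 35.6, -170.5]
contact_force: [0.6, -0.5, 0.1]
gripper_width: 0.0876
```

```bash
python3 - <<'E'
from h import *
from plant import telemetry,cams
s=telemetry.get_state();c=cams.capture("wrist");print(s["joints"].round(1),s["tcp_pos"],s["eef_rot"])
K=c["camera_matrix"];T=wcam(s["tcp_pos"],s["eef_rot"],c["mount"])
y=np.radians(9.6);ey=np.array([-np.sin(y),np.cos(y),0]);S=np.array([.5745,-.0803,.1455])
f=c["frame"].copy()
for p in(S,S+.018*ey,S-.018*ey):
    q=proj(K,T,p);print(q);cv2.circle(f,tuple(int(round(a)) for a in q),3,(255,0,0),1)
cv2.imwrite("pics/w4.png",cv2.resize(f[0:320,100:440],None,fx=1.7,fy=1.7,interpolation=2)[:,:,::-1])
E
```

```text
[ 12.9  -9.  -48.6   7.  -14.9 -99.4] [ 0.51759742 -0.08840788  0.22577759] [ 179.85210405   35.62413947 -170.45193545]
[269.33574084 220.67833656]
[295.30071078 220.65700091]
[243.36063487 220.69968054]
```

View pics/w4.png

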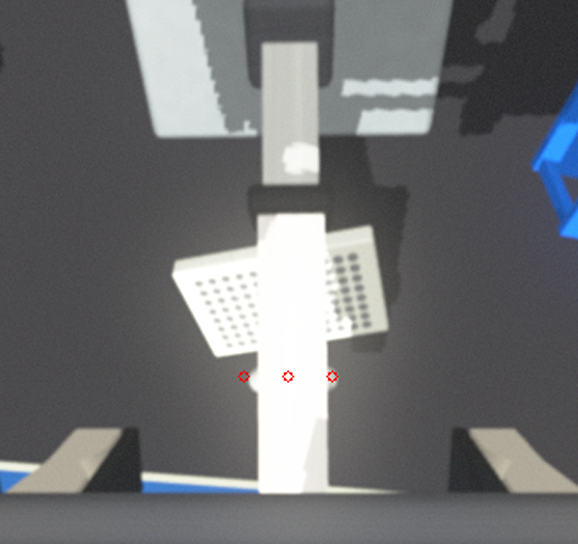

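Emit:
carry_out(commands=[0.17, 0.03, -0.24, 0, -1, 0.17, 0.03, -0.24, 0, -1, 0.17, 0.03, -0.24, 0, -1, 0.17, 0.03, -0.24, 0, -1])

```text
time_s: 11.65
tcp_pos: [0.5487, -0.0822, 0.194]
eef_rot: [179.9, 36.2, -170.3]
contact_force: [-0.6, -0.9, -0.2]
gripper_width: 0.0877
```

```bash
python3 - <<'E'
from plant import telemetry
s=telemetry.get_state();print(s["joints"].round(1),s["tcp_pos"],s["eef_rot"],s["contact_force"])
E
```

```text
[  11.9   -2.9  -51.6   13.7   -5.2 -105.5] [ 0.54873548 -0.08224191  0.19401585] [ 179.89201317   36.23040507 -170.33172138] [-0.59719594 -0.92596164 -0.24442828]
```

```bash
cat > fk.py <<'E'
import numpy as np
from scipy.spatial.transform import Rotation as Ro
from scipy.optimize import least_squares
E=lambda a,d:Ro.from_euler(a,d,degrees=True)
D=[([-54.4816,20.5896,.632,-.0189,-70.134,-16.508],[.21971,-.63776,.24763],[179.907,-.009,-160.996]),
([-58.52,46.97,71.75,.41,-114.26,-12.37],[.2853,-.8376,.4489],[-179.41,-.25,-161.06]),
([-58.18,46.24,71.67,2.1,-109.86,-12.],[.2931,-.8592,.4662],[-174.14,-.69,-161.03]),
([32.34,45.56,71.65,8.91,-111.47,-108.28],[.8552,.2565,.4994],[-173.89,7.13,-169.16]),
([33.86,45.73,71.65,14.33,-101.8,-116.],[.9065,.2806,.5285],[-174.51,18.78,-175.92]),
([36.99,48.2,71.64,25.05,-95.08,-139.89],[.946,.3072,.5513],[-179.76,30.32,160.82]),
([32.44,44.73,71.68,13.44,-83.31,-110.8],[.996,.3145,.5883],[179.86,36.07,-170.89]),
([16.12,-17.9,-37.7,7.12,-34.6,-101.68],[.5086,-.0772,.3486],[179.83,36.01,-171.05]),
([12.9,-9.,-48.6,7.,-14.9,-99.4],[.5176,-.0884,.2258],[179.85,35.62,-170.45]),
([11.9,-2.9,-51.6,13.7,-5.2,-105.5],[.5487,-.0822,.1940],[179.89,36.23,-170.33])]
def fk(j,P,s4=1):
    a0,d,h,L1,L2,L3,LT,LX=P
    W=E("z",j[0]);A=E("y",j[1]);B=A*E("y",-j[2]);C=B*E("x",s4*j[3])*E("y",-j[4])
    z=(W*C).apply([1,0,0])
    p=W.apply(np.array([a0,d,h])+A.apply([0,0,L1])+B.apply([L2,0,L3])+C.apply([LT,0,LX]))
    return p,z
def fit(s4):
    f=lambda P:np.concatenate([fk(j,P,s4)[0]-p for j,p,_ in D])
    return least_squares(f,[0,-.2,.4,.4,.4,0,.3,0])
E
python3 - <<'E'
from fk import *
for s in(1,-1):
    q=fit(s);print(s,q.x.round(4),np.sqrt((q.fun**2).mean()))
    print([round(float(np.degrees(np.arccos(min(1,fk(j,q.x,s)[1]@E("xyz",r).apply([0,0,1]))))),2) for j,p,r in D])
    S=np.array([.5752,-.0783,.1469])
    for t in(30,33,36,42,48):
      for az in (9.6,):
        zt=np.array([np.sin(np.radians(t))*np.cos(np.radians(az)),np.sin(np.radians(t))*np.sin(np.radians(az)),-np.cos(np.radians(t))])
        for up in(0,.037):
          tgt=S-.003*zt+up*np.array([.566,.096,.819])
          for j40,j50 in((20,-8),(-165,-8)):
            g=lambda j:np.concatenate([10*(fk(j,q.x,s)[0]-tgt),fk(j,q.x,s)[1]-zt])
            k=least_squares(g,[11,0,-50,j40,j50],bounds=([-176,-82,-58.2,-173.8,-174],[176,121,71.7,95.5,-.11]),x_scale=10)
            print(t,up,k.x.round(1),"err",round(k.cost**.5,5))
E
```

```text
1 [ 0.1753 -0.2442  0.2055  0.4119  0.4043 -0.053   0.1187  0.0222] 0.044174305758307
[0.04, 0.75, 3.95, 16.58, 28.04, 49.89, 26.7, 8.08, 3.6, 2.44]
30 0 [ 16.5  12.9 -42.6 -36.   -5.9] err 0.0
30 0 [ 16.5  12.9 -42.6 -36.   -5.9] err 0.0
30 0.037 [ 16.9   9.5 -39.3 -18.  -11.9] err 0.0
30 0.037 [ 16.9   9.5 -39.3 -18.  -11.9] err 0.0
33 0 [ 15.8  13.2 -42.  -60.7  -3.9] err 0.0
33 0 [ 15.8  13.2 -42.  -60.7  -3.9] err 0.0
33 0.037 [ 16.6   9.8 -39.8 -26.9  -8.5] err 0.0
33 0.037 [ 16.6   9.8 -39.8 -26.9  -8.5] err 0.0
36 0 [ 15.5  13.2 -41.1 -92.9  -3.5] err 0.0
36 0 [ 15.5  13.2 -41.1 -92.9  -3.5] err 0.0
36 0.037 [ 16.1  10.2 -39.9 -42.9  -5.6] err 0.0
36 0.037 [ 16.1  10.2 -39.9 -42.9  -5.6] err 0.0
42 0 [  16.7   12.5  -41.4 -140.2   -7.4] err 0.0
42 0 [  16.7   12.5  -41.4 -140.2   -7.4] err 0.0
42 0.037 [  15.4   10.4  -38.5 -100.1   -4. ] err 0.0
42 0.037 [  15.4   10.4  -38.5 -100.1   -4. ] err 0.0
48 0 [  17.5   12.4  -43.2 -156.   -14.6] err 0.0
48 0 [  17.5   12.4  -43.2 -156.   -14.6] err 0.0
48 0.037 [  16.6    9.7  -39.1 -141.7   -8.3] err 0.0
48 0.037 [  16.6    9.7  
[... 513 characters left out ...]
[ 11.5   4.6 -42.7   5.9  -9.8] err 0.0
36 0 [  9.4   6.5 -47.7  21.6  -0.1] err 0.0042
36 0 [  9.4   6.5 -47.7  21.6  -0.1] err 0.0042
36 0.037 [ 11.    4.7 -44.7   9.8  -4.7] err 0.0
36 0.037 [ 11.    4.7 -44.7   9.8  -4.7] err 0.0
42 0 [  6.    7.6 -42.8  95.5  -0.1] err 0.04258
42 0 [ 1.200e+01  6.000e+00 -4.130e+01 -1.738e+02 -1.000e-01] err 0.02289
42 0.037 [  6.2   6.4 -42.   79.4  -0.1] err 0.02972
42 0.037 [ 1.190e+01  4.900e+00 -3.940e+01 -1.738e+02 -1.000e-01] err 0.05178
48 0 [  6.    7.5 -42.8  95.5  -0.1] err 0.10807
48 0 [  11.4    5.7  -44.8 -173.8   -8.3] err 0.0284
48 0.037 [  6.2   6.4 -40.9  95.5  -0.1] err 0.07349
48 0.037 [  11.7    4.7  -40.7 -173.8   -3.2] err 0.02412
```

Emit:
carry_out(commands=[0.12, 0.02, -0.22, 0, -1, 0.12, 0.02, -0.22, 0, -1, 0.12, 0.02, -0.22, 0, -1])

```text
time_s: 11.95
tcp_pos: [0.5623, -0.0836, 0.1674]
eef_rot: [179.5, 35.9, -170.3]
contact_force: [-0.2, -0.5, 0.1]
gripper_width: 0.0875
```

```bash
python3 - <<'E'
from plant import telemetry
s=telemetry.get_state();print(s["joints"].round(1),s["qd"].round(1),s["tcp_pos"],s["eef_rot"],s["contact_force"])
E
```

```text
[  10.6    1.4  -52.4   14.9   -0.4 -105.7] [  3.6  14.5  16.3 -46.9  -2.2  43.4] [ 0.56226037 -0.08359988  0.16738739] [ 179.52808206   35.93009298 -170.32634864] [-0.24055249 -0.47021539  0.09068571]
```

Emit:
carry_out(commands=[0.1, 0.06, -0.16, 0, -1, 0.1, 0.06, -0.16, 0, -1, 0.1, 0.06, -0.16, 0, -1, 0, 0, 0, 0, -1])

```text
time_s: 12.35
tcp_pos: [0.5759, -0.0786, 0.149]
eef_rot: [179.0, 35.8, -170.4]
contact_force: [-0.6, -0.2, 0.5]
gripper_width: 0.0873
```

```bash
python3 - <<'E'
from plant import telemetry
s=telemetry.get_state();print(s["joints"].round(1),s["qd"].round(1),s["tcp_pos"],s["eef_rot"],s["contact_force"])
E
```

```text
[ 11.4   4.6 -49.1   6.4  -0.5 -97.9] [-0.3 -1.1 -1.7  3.6  0.4 -3.6] [ 0.57585363 -0.07859638  0.1489859 ] [ 179.00959383   35.83846335 -170.37468996] [-0.64741122 -0.24723415  0.45250722]
```

```bash
python3 - <<'E'
from h import *
from plant import telemetry,cams
s=telemetry.get_state();c=cams.capture("wrist");d=cams.capture("side")
K=c["camera_matrix"];T=wcam(s["tcp_pos"],s["eef_rot"],c["mount"]);print(proj(K,T,np.array([.5752,-.0783,.1469])))
a=cv2.resize(c["frame"][100:340,130:420],(483,400),interpolation=2);b=cv2.resize(d["frame"][130:230,240:318],(312,400),interpolation=2)
cv2.imwrite("pics/w5.png",cv2.hconcat([a,b])[:,:,::-1])
E
```

```text
[271.86548577 285.45971743]
```

View pics/w5.png

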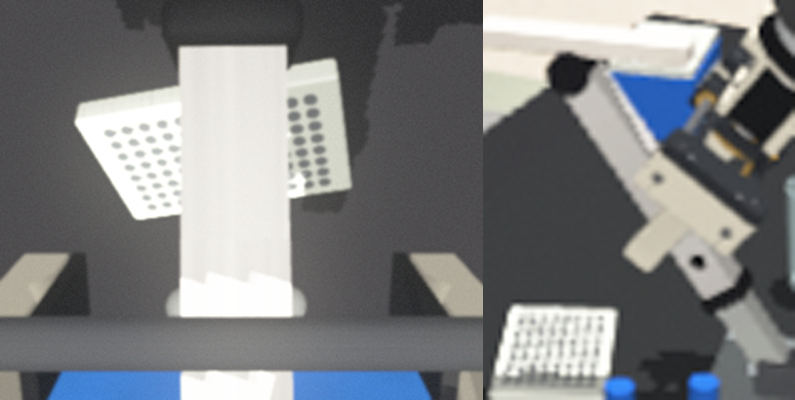

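Emit:
carry_out(commands=[-0.05, 0, -0.02, 0, -1, 0, 0, 0, 0, 0.2, 0, 0, 0, 0, 0.3, 0, 0, 0, 0, 0.4, 0, 0, 0, 0, 1, 0, 0, 0, 0, 1, 0, 0, 0, 0, 1, 0, 0, 0, 0, 1], grip_force=45)

```text
time_s: 13.25
tcp_pos: [0.5723, -0.0793, 0.1473]
eef_rot: [179.0, 35.7, -170.4]
contact_force: [0.2, -0.3, 0.0]
gripper_width: 0.0375
```

Emit:
carry_out(commands=[0, 0, 0, 0, 1, 0, 0, 0, 0, 1, 0, 0, 0, 0, 1])

```text
time_s: 13.55
tcp_pos: [0.5724, -0.0799, 0.1472]
eef_rot: [179.0, 35.7, -170.4]
contact_force: [2.6, -6.4, -2.6]
gripper_width: 0.0258
```

```bash
python3 - <<'E'
from plant import telemetry
s=telemetry.get_state();print(s["joints"].round(1),s["qd"].round(1),s["tcp_pos"],s["eef_rot"],s["contact_force"],s["moment"],s["gripper_width"])
E
```

```text
[ 11.3   4.5 -49.4   6.5  -0.3 -97.8] [ 0.1  0.   0.   0.   0.1 -0. ] [ 0.57240861 -0.07994381  0.14723899] [ 179.02939919   35.73255721 -170.39128444] [ 2.57840728 -6.42421547 -2.60719152] [-3.31106259  1.17006458 -1.56026012] 0.02580619803538082
```

Emit:
carry_out(commands=[0.028, -0.01, 0.041, 0, 1, 0.028, 0.005, 0.041, 0, 1, 0.028, 0.005, 0.041, 0, 1, 0.028, 0.005, 0.041, 0, 1])

```text
time_s: 13.95
tcp_pos: [0.5742, -0.0797, 0.1501]
eef_rot: [179.1, 35.3, -170.4]
contact_force: [12.6, -5.7, -27.5]
gripper_width: 0.0257
```

Emit:
carry_out(commands=[0.028, 0.005, 0.041, 0, 1, 0.028, 0.005, 0.041, 0, 1, 0.028, 0.005, 0.041, 0, 1])

```text
time_s: 14.25
tcp_pos: [0.5776, -0.0791, 0.155]
eef_rot: [179.1, 35.3, -170.4]
contact_force: [7.4, -5.2, -18.2]
gripper_width: 0.0259
```

Emit:
carry_out(commands=[0.038, 0.005, 0.034, 0, 1, 0.038, 0.005, 0.034, 0, 1, 0.033, 0.005, 0.038, 0, 1])

```text
time_s: 14.55
tcp_pos: [0.5811, -0.0784, 0.1598]
eef_rot: [179.0, 35.3, -170.4]
contact_force: [-6.3, -1.7, -7.7]
gripper_width: 0.0257
```

Emit:
carry_out(commands=[0.03, 0.005, 0.04, 0, 1, 0.03, 0.005, 0.04, 0, 1, 0.03, 0.005, 0.04, 0, 1])

```text
time_s: 14.85
tcp_pos: [0.5847, -0.0778, 0.165]
eef_rot: [179.0, 35.3, -170.4]
contact_force: [-9.3, -0.8, -4.7]
gripper_width: 0.0258
```

```bash
python3 - <<'E'
from h import *
from plant import telemetry,cams
s=telemetry.get_state();d=cams.capture("side");cv2.imwrite("pics/s6.png",cv2.resize(d["frame"][120:240,225:335],None,fx=5,fy=5,interpolation=2)[:,:,::-1])
u=np.array([.566,.096,.819]);print(s["joints"].round(1),(s["tcp_pos"]-[.5724,-.0799,.1472])@u,s["contact_force"]@u,s["contact_force"],s["eef_rot"])
E
```

```text
[ 11.5   3.8 -44.4   1.1  -6.4 -92.6] 0.02178927343777489 -9.214427304051803 [-9.29814591 -0.80589331 -4.73053841] [ 179.0131714    35.34614343 -170.43852768]
```

View pics/s6.png

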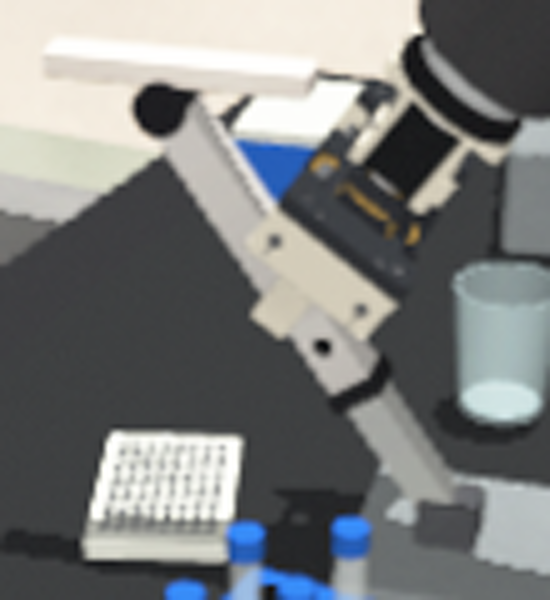

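Emit:
carry_out(commands=[0.017, 0.003, 0.025, 0, 1, 0.017, 0.003, 0.025, 0, 1, 0.017, 0.003, 0.025, 0, 1])

```text
time_s: 15.2
tcp_pos: [0.587, -0.0774, 0.1684]
eef_rot: [179.0, 35.4, -170.4]
contact_force: [-7.2, -1.2, -5.8]
gripper_width: 0.0261
```

Emit:
carry_out(commands=[0.017, 0.003, 0.025, 0, 1, 0.017, 0.003, 0.025, 0, 1])

```text
time_s: 15.4
tcp_pos: [0.5884, -0.0771, 0.1704]
eef_rot: [179.0, 35.4, -170.4]
contact_force: [-8.1, -1.9, -5.8]
gripper_width: 0.0257
```

Emit:
carry_out(commands=[0.014, 0.002, 0.02, 0, 1, 0.014, 0.002, 0.02, 0, 1])

```text
time_s: 15.6
tcp_pos: [0.5896, -0.0769, 0.1722]
eef_rot: [179.0, 35.4, -170.4]
contact_force: [-10.0, -0.3, -3.4]
gripper_width: 0.0258
```

Emit:
carry_out(commands=[0.014, 0.002, 0.02, 0, 1, 0.014, 0.002, 0.02, 0, 1])

```text
time_s: 15.8
tcp_pos: [0.5913, -0.0766, 0.1746]
eef_rot: [179.0, 35.5, -170.4]
contact_force: [-16.3, -0.6, 5.9]
gripper_width: 0.0259
```

Emit:
carry_out(commands=[0.01, 0.001, 0.014, 0, 1])

```text
time_s: 15.9
tcp_pos: [0.5922, -0.0764, 0.1758]
eef_rot: [179.0, 35.6, -170.4]
contact_force: [-11.3, 0.2, 2.2]
gripper_width: 0.0256
```

Emit:
carry_out(commands=[0, 0, 0, 0, 1])

```text
time_s: 16.0
tcp_pos: [0.5922, -0.0764, 0.1758]
eef_rot: [179.0, 35.6, -170.4]
contact_force: [-11.7, -0.2, 3.6]
gripper_width: 0.0257
```

```bash
python3 - <<'E'
from h import *
from plant import telemetry,cams
d=cams.capture("side");c=cams.capture("wrist");a=cv2.resize(d["frame"][150:215,265:330],(520,520),interpolation=2)
b=cv2.resize(c["frame"][60:320,190:350],(280,455),interpolation=2);o=np.zeros((520,800,3),np.uint8);o[:,:520]=a;o[:455,520:]=b
cv2.imwrite("pics/s7.png",o[:,:,::-1])
s=telemetry.get_state()
u=np.array([.566,.096,.819]);print((s["tcp_pos"]-[.5724,-.0799,.1472])@u,s["contact_force"]@u,s["contact_force"])
E
```

```text
0.03497351987518257 -4.060198153490067 [-12.18427634   0.68842988   3.38218924]
```

View pics/s7.png

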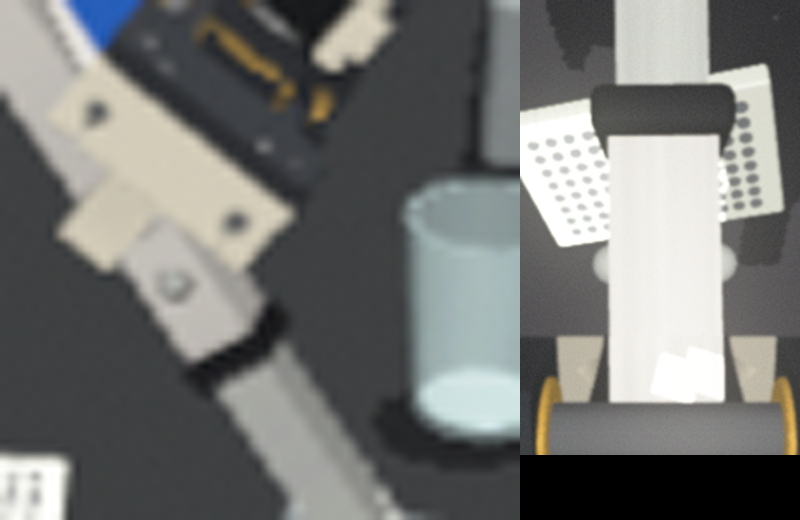

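Emit:
carry_out(commands=[0, 0, 0, 0, 0.3, 0, 0, 0, 0, 0, 0, 0, 0, 0, -0.5, 0, 0, 0, 0, -1, 0, 0, 0, 0, -1, 0, 0, 0, 0, -1, 0, 0, 0, 0, -1, 0, 0, 0, 0, -1])

```text
time_s: 16.9
tcp_pos: [0.5941, -0.0761, 0.1765]
eef_rot: [179.0, 35.8, -170.4]
contact_force: [-0.5, -0.2, -0.3]
gripper_width: 0.0809
```

Emit:
carry_out(commands=[-0.1, -0.02, 0.14, 0, -1, -0.2, -0.03, 0.28, 0, -1, -0.3, -0.05, 0.42, 0, -1, -0.3, -0.05, 0.42, 0, -1, -0.3, -0.05, 0.42, 0, -1, -0.3, -0.05, 0.42, 0, -1, -0.2, -0.03, 0.28, 0, -1, 0, 0, 0, 0, -1])

```text
time_s: 17.7
tcp_pos: [0.5259, -0.0874, 0.2743]
eef_rot: [179.0, 36.0, -170.4]
contact_force: [-0.1, 0.3, -0.3]
gripper_width: 0.0877
```

```bash
python3 - <<'E'
from h import *
from plant import telemetry,cams
d=cams.capture("side");c=cams.capture("top")
o=cv2.hconcat([cv2.resize(d["frame"][120:290,220:350],(398,520),interpolation=2),cv2.resize(c["frame"][90:270,215:440],(400,520),interpolation=2)])
cv2.imwrite("pics/s8.png",o[:,:,::-1])
s=telemetry.get_state();print(s["time_s"],s["joints"].round(1),s["tcp_pos"],s["eef_rot"],s["contact_force"],s["gripper_width"])
E
```

```text
17.8 [ 11.9 -11.  -41.    0.9 -24.3 -92.7] [ 0.52602097 -0.08721777  0.27214121] [ 179.01001593   35.82583289 -170.40460525] [ 0.13022807 -0.09260256 -0.98413805] 0.08787914953800467
```

View pics/s8.png

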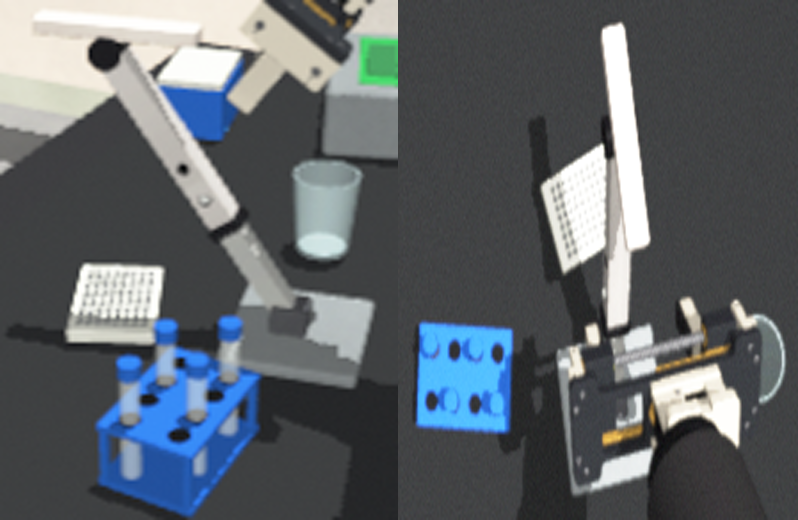

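The gripper is clear of everything. The first hole is now empty, the button stands out in the next hole, and the bystanders are where they were.

```bash
python3 -c "
from plant import r
print(r.close_job())"
```

```text
the job is handed in; nothing more can be done
None
```

The lamp is up one hole and locked, and the job is handed in at about 17.8 s. However, one force reading early in the run went over the 120 N limit and may count against it.

- **What I did:** The moves can't tilt the tool directly, so I pushed against the arm's reach limit until the gripper tilted 36°. I then squeezed both buttons flush with 45 N (opening 25.8 mm) and slid the tube up its slant. I stopped at about 34 mm of hand travel, when the force along the tube fell from about 9 N to 4–5 N. I then let go and backed off along the finger direction.
- **Last checks:** With the grip still on, the close-up showed both buttons sticking out at the next hole. After letting go, the left button still showed there with the first hole empty. The well plate and tube rack look where they were. The beaker also looks in place from the side, but the gripper partly hid it from above. At the end the gripper was clear, with no force beyond noise.
- **Possible failure:** At 1.15 s, swinging out in free air, joint 3 ran into its upper stop. It read 71.75° against a limit of 71.71°. The force reading spiked to 138 N vertically (about 167 N in all) and was back to about 1 N at the next reading. The pictures showed nothing touching the arm, so I take it as a jolt from the stop. If it is counted, it breaks the wrist-force limit, and perhaps the joint range.
- **Peak force on the tube:** While sliding, the highest reading was about 31 N in all, of which about 16 N was along the tube. Readings at and after the catch stayed under 20 N in all, about 5 N along the tube.

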